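# Sort a mixed stack of deburred steel parts onto their piles

### The job

Four different steel parts come stacked one on another from the belt grinder. Take the stack apart and lay each part flat and squarely on top of the pile of its own kind, in the tray where two like it already lie, lined up with those below. Set the parts down rather than letting them drop, let go of them all, and leave the flask standing where it is.

Things in the scene. Friction and masses are not known exactly. Their poses are not given: they have to be found in the camera images.
- plate_center (a point): centre (half-way up) of the loose oblong base plate, bottom of the mixed stack, lying on the bench: 110 x 64 x 12 mm (x, y, z) with four bolt holes near its corners, 0.63 kg; x along its length, z up.
- flange_center (a point): centre (half-way up) of the loose round flange, second from the bottom, lying on the oblong plate: 60 mm diameter, 12 mm thick, with a 26 mm bore and four small bolt holes, 0.21 kg; z up.
- square_center (a point): centre (half-way up) of the loose square plate, third from the bottom, lying on the flange: 46 x 46 x 12 mm with one 16 mm hole in its middle, 0.18 kg; x and y parallel to its sides, z up.
- link_center (a point): centre (half-way up) of the loose link, top of the stack, lying on the square plate: flat bar 90 x 24 x 12 mm (x, y, z) with round ends and a hole at each end, 0.18 kg; x along its length, z up. The link lies askew across the square plate (0.4 to 1.2 rad); the square plate and the flange are turned up to 0.4 rad; each layer lies within 5 mm of the middle of the one below.
- tray_plate: shallow open grey sheet-metal parts tray, 136 x 94 mm and 18 mm high (walls and floor 2 mm), a blank label on one short side, fixed to the bench; the one with two oblong plates (long side along the tray's long side) of the same sizes as the loose one, piled loose one on the other at its middle to within 2 mm, the pile's top 26 mm above the bench. Origin: centre of the tray's underside, on the bench; x along its long side, z up.
- tray_flange: shallow open grey sheet-metal parts tray, 136 x 94 mm and 18 mm high (walls and floor 2 mm), a blank label on one short side, fixed to the bench; the one with two round flanges of the same sizes as the loose one, piled loose one on the other at its middle to within 2 mm, the pile's top 26 mm above the bench. Origin: centre of the tray's underside, on the bench; x along its long side, z up.
- tray_square: shallow open grey sheet-metal parts tray, 136 x 94 mm and 18 mm high (walls and floor 2 mm), a blank label on one short side, fixed to the bench; the one with two square plates (sides parallel to the tray's) of the same sizes as the loose one, piled loose one on the other at its middle to within 2 mm, the pile's top 26 mm above the bench. Origin: centre of the tray's underside, on the bench; x along its long side, z up.
- tray_link: shallow open grey sheet-metal parts tray, 136 x 94 mm and 18 mm high (walls and floor 2 mm), a blank label on one short side, fixed to the bench; the one with two links (long side along the tray's long side) of the same sizes as the loose one, piled loose one on the other at its middle to within 2 mm, the pile's top 26 mm above the bench. Origin: centre of the tray's underside, on the bench; x along its long side, z up.
- flask: bystander: black steel vacuum flask, 70 mm diameter, 226 mm tall, standing loose to the right (-y) of the trays. Origin: centre of its foot, z up.
Things that resemble listed ones, but are neither listed nor needed, are in the scene too. Leave any brown or yellow look-alike of the tray_plate alone. Leave any turquoise look-alike of the part that bears link_center alone.

How it is judged:
By the outcome, as a careful person would: the job done as asked, in the order asked, and still so for the second after the job is handed in, with the robot touching nothing.
It also fails if it takes over 120 s, if anything falls off the work surface, if the arm or the gripper's body presses on something with over 40 N, if the wrist force passes 120 N, or if a joint passes its speed limit or range.

### The arm

A 6-joint arm with a two-finger parallel gripper is mounted at the origin on the work surface. World frame = base frame: x ahead of the robot, y to its left, z up, the work surface at z = 0. Lengths are in mm, angles in rad, forces in N, time in s.
With the tool pointing down it reaches from about 275 to 750 mm from the base axis. Payload 10.2 kg.
Tool frame: the origin (TCP) lies between the finger pads; the fingertips stand 17 mm ahead of it and the grasp point (between the pads) lies 2 mm behind it (tips_ahead is the distance from the TCP to the fingertips, in mm); z points along the fingers, y is the line along which they close (so a half turn about z gives the same grasp; the last joint's range is limited). The gripper opens to 85 mm and grips with 20 to 120 N. Pads are 22 mm wide; open, the fingers measure 114 mm over their backs; the gripper's body (76 mm by 85 mm) begins 54 mm behind the grasp point. The pads swing forward as they close: fully open they stand 13 mm farther back than shut.
Start: joints at [-1.496, 0.313, 1.498, -0, 1.331, -0.223], TCP at [154.031, -501.902, 248.294] pointing down, gripper open.
Joint ranges: [-2.94, 2.94], [-0.97, 2.17], [0.19, 2.56], [-1.23, 4.37], [0.02, 3.11], [-2.88, 2.88]. Speed limits (rad/s): [2.39, 2.39, 3.01, 3.14, 3.14, 3.14].

### API

Orientations are given as a unit quaternion [w, x, y, z].
In Python, from rig import sense, capture, finish_job, boxes_of, tips_ahead gives the robot as it stands.
- The arm moves only by the tool drive_tool, never from a script. Its argument "commands" is text: rows parted by semicolons, each of 7 numbers parted by spaces: the shift along the world's x, y, z in units of 0.1 m (1.0 is 0.1 m), then the turn, a rotation vector about the world's x, y, z in units of pi/4 rad (1.0 is pi/4 rad), then the opening in per cent of the stroke, from 0 (shut) to 100 (fully open). A call has 1 to 20 rows; each row shifts and turns the commanded pose from where the row before left it; what a row does not reach is not made up. A row lasts 1/12 s, in which the tool goes at most 41.7 mm and 7.16 degrees, less where a joint would pass 70% of its speed; a pose out of reach is approached as far as the arm can. A call with a number of a shift or a turn outside -1 to 1 is refused whole. A call with a gripper value outside its range is refused whole. The fingers move at their own pace and stop on an object; "force" is the grip in N (left out, the last holds). Time passes only in rows, so rows that do not move let the fingers close. It gives the time, the measured TCP pose, the force, the opening and the grip force at its end, in the units of the state.
- sense(): the state, without advancing time (a new reading comes with each control period).
- capture(name): name is "scene" or "top" or "wrist"; returns a dict with "pixels" (420x560x3 uint8, blue, green, red), "fov_y" (degrees; the focal length in pixels is half the picture's height over the tangent of half this angle, whatever the lens; pixels are square), "cx", "cy" (the principal point, pixels), "position" and "attitude" of the camera in the world; the wrist camera has in their place "tool_from_camera" (4x4, takes a point from camera to tool coordinates, whose origin is the TCP and whose axes are the flange's). Camera axes: x right, y down, z forward; pixel columns grow to the right and rows downward; lengths in mm; the calibration is good to about 2 mm. The wrist camera is an equidistant fisheye: a pixel r from the principal point sees the ray r / f radians off the axis. A picture is of the moment at which its call begins: read the wrist's pose just before it. There is no depth.
- finish_job(): hands the job in; it is judged then, once.
Trained networks look in a picture, given as the dict that the camera call returned (one of the last four; its "shot" number tells which), for a name from the list of things; names that differ only in an ending like _2 or _b are one class to them, and where a whole thing is asked for, a point or a joint stands for the part that bears it (a point fixed in the world has none). Each returns a list of dicts, best first, with "confidence" (0 to 1); they miss things now and then, are a little off and sometimes report something else, mostly with a low value. They report only what shows in the picture. A call takes as long as a camera call. They do not tell look-alikes from the thing itself.
- boxes_of(picture, name): "position" ([column, row] in pixels, amid what is visible of it).
The state is a dict: "time_s": time; "joints": joint angles; "dq": joint speeds; "tau": joint torques, N m; "eef_pos": TCP position; "ee_rot": TCP orientation; "force": force on the tool from outside, world axes, zero at the start; "wrist_torque": the same for the moment, N m; "grip_width": opening from 0.0 (shut) to 1.0 (fully open); "grip_force": force on a finger pad.
Only numpy, scipy, OpenCV 4.12 (cv2) and the standard library are available. Lean on these libraries where they do the work, as an engineer would, in place of code of your own. Each camera call takes 0.05 s, during which the arm holds its last target. There are 200 camera calls.

## Working session

There is one attempt and no reset: what is moved stays moved. The work goes in short steps, Python scripts to look and compute and a tool call to move; the robot and the scene stay as the last step left them, time stands still between calls to the robot, and variables do not carry over. Pictures are saved under pics/ and viewed, at most 14 in all, crops included, and the job is handed in when it is done.

Besides the shell and the picture viewer there is one more tool, called after "Request:" as a command line: name --argument value ..., lists and objects as JSON in quotes. drive_tool: Moves the arm, as the interface text tells. Shifts and turns lie within -1 to 1; 1 stands for 0.1 m of shift or pi/4 rad of turn. Its arguments: {"type":"object","properties":{"commands":{"type":"string"},"force":{"type":"number"}},"required":["commands"]}

```bash
mkdir -p pics; ls
cat > h.py <<'E'
import numpy as np, cv2
from rig import sense, capture, finish_job, boxes_of, tips_ahead
from scipy.spatial.transform import Rotation as R
def q2R(q): q=np.array(q,float); return R.from_quat([q[1],q[2],q[3],q[0]]).as_matrix() if q.size==4 else q.reshape(3,3)
def cam(p): 
    return np.array(p["position"],float), q2R(p["attitude"])
def foc(p): return p["pixels"].shape[0]/2/np.tan(np.radians(p["fov_y"])/2)
def p2w(p,uv,z):
    o,A=cam(p); f=foc(p); d=A@np.array([(uv[0]-p["cx"])/f,(uv[1]-p["cy"])/f,1]); return o+d*(z-o[2])/d[2]
def w2p(p,X):
    o,A=cam(p); f=foc(p); c=(np.atleast_2d(X)-o)@A; return np.c_[p["cx"]+f*c[:,0]/c[:,2],p["cy"]+f*c[:,1]/c[:,2]]
E
python3 - <<'E'
from h import *
for n in("top","scene"):
    p=capture(n); cv2.imwrite(f"pics/{n}0.png",p["pixels"]); print(n,p["position"],p["attitude"],p["fov_y"],p["cx"],p["cy"])
    for k,z in(("plate_center",6),("flange_center",24),("square_center",36),("link_center",48),("tray_plate",20),("tray_flange",20),("tray_square",20),("tray_link",20),("flask",100)):
        print(k,[(np.round(b["position"]).tolist(),round(b["confidence"],2),p2w(p,b["position"],z)[:2].round().tolist()) for b in boxes_of(p,k)[:4]])
print(sense())
E
```

```text
pics
top [ 526.85460083  -81.53491855 1060.47702635] [-0.02079866  0.71162514 -0.7018293   0.02434561] 56.25860244518287 282.06325249848004 211.22979323595106
plate_center [([331.0, 219.0], 0.71, [574.0, -219.0]), ([331.0, 208.0], 0.57, [605.0, -219.0]), ([455.0, 225.0], 0.24, [564.0, -552.0])]
flange_center [([332.0, 206.0], 0.57, [608.0, -219.0]), ([246.0, 241.0], 0.34, [513.0, 7.0])]
square_center [([324.0, 210.0], 0.42, [596.0, -197.0])]
link_center [([374.0, 194.0], 0.73, [640.0, -325.0]), ([329.0, 204.0], 0.53, [613.0, -207.0])]
tray_plate [([159.0, 201.0], 0.97, [617.0, 241.0]), ([96.0, 182.0], 0.62, [663.0, 411.0]), ([193.0, 130.0], 0.57, [808.0, 155.0])]
tray_flange [([247.0, 240.0], 0.79, [515.0, 5.0]), ([454.0, 225.0], 0.26, [564.0, -543.0])]
tray_square [([357.0, 287.0], 0.68, [397.0, -285.0])]
tray_link [([134.0, 281.0], 0.68, [406.0, 298.0])]
flask [([452.0, 224.0], 0.69, [563.0, -503.0])]
scene [1512.98943301  -85.97818779  860.0470098 ] [-0.29287313  0.65407838  0.63005339 -0.29906442] 46.847348962470484 272.47455479508005 212.90535162832936
plate_center [([225.0, 249
[... 607 characters left out ...]
.0])]
{'time_s': 1.0, 'joints': array([-1.49636775e+00,  3.12887061e-01,  1.49771743e+00,  1.63931843e-05,
        1.33100102e+00, -2.23373008e-01]), 'dq': array([-0.0020571 ,  0.00103753, -0.000417  ,  0.00024463,  0.00020304,
        0.00049542]), 'tau': array([-2.02313320e-03, -4.12168014e+01, -2.59899294e+01, -3.46675515e-04,
        5.46767806e-04, -1.25887738e-05]), 'eef_pos': array([ 154.0507298 , -501.88947279,  248.29423126]), 'ee_rot': array([-5.82006928e-06,  9.88935033e-01,  1.48349254e-01,  8.41841422e-06]), 'force': array([-0.60130255, -0.01439866,  0.12106404]), 'wrist_torque': array([-0.01569507,  0.01382885,  0.0022623 ]), 'grip_force': 0.0, 'grip_width': 0.9982888468394063}
```

```bash
python3 -c "
import cv2
a=cv2.imread('pics/top0.png');print(a.shape)"
```

```text
(420, 560, 3)
```

View pics/top0.png

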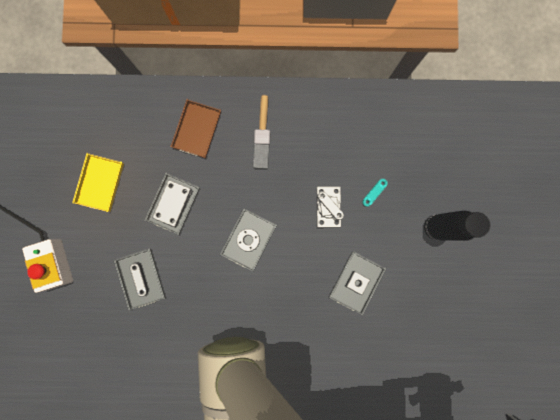

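View pics/scene0.png

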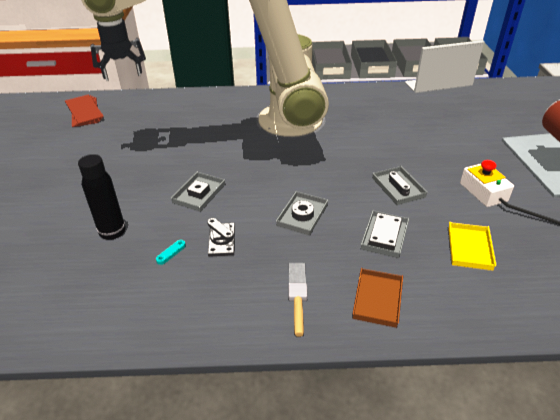

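The top view shows the stack at (330,206). The trays are plate (172,203), flange (249,240), square (357,283) and link (139,280), and the flask is at (433,228). The scene view agrees. I'll move over the stack and measure with the wrist camera.

Request:
drive_tool --commands ".32 .2 0 0 0 0 100;.32 .2 0 0 0 0 100;.32 .2 0 0 0 0 100;.32 .2 0 0 0 0 100;.32 .2 0 0 0 0 100;.32 .2 0 0 0 0 100;.32 .2 0 0 0 0 100;.32 .2 0 0 0 0 100;.32 .2 0 0 0 0 100;.32 .2 0 0 0 0 100;.32 .2 0 0 0 0 100;.32 .2 0 0 0 0 100;.32 .2 0 0 0 0 100;.32 .2 0 0 0 0 100;0 0 0 0 0 0 100;0 0 0 0 0 0 100;0 0 0 0 0 0 100"

```text
time_s: 2.42
eef_pos: [601.7, -222.2, 248.1]
ee_rot: [-0.0, 0.989, 0.148, -0.0]
force: [-0.1, -0.0, -0.1]
grip_width: 0.997
grip_force: 0.0
```

```bash
cat >> h.py <<'E'
def wcam(s,p):
    T=np.array(p["tool_from_camera"],float); A=q2R(s["ee_rot"]); return np.array(s["eef_pos"])+A@T[:3,3], A@T[:3,:3]
def wf(p): return foc(p)
def wp2w(s,p,uv,z):
    o,A=wcam(s,p); f=wf(p); uv=np.atleast_2d(np.array(uv,float))-[p["cx"],p["cy"]]; r=np.hypot(*uv.T)+1e-9; th=r/f
    d=np.c_[uv*(np.sin(th)/r)[:,None],np.cos(th)]@A.T; return o+d*((z-o[2])/d[:,2])[:,None]
def ww2p(s,p,X):
    o,A=wcam(s,p); c=(np.atleast_2d(X)-o)@A; rr=np.hypot(c[:,0],c[:,1])+1e-9; th=np.arctan2(rr,c[:,2]); return np.array([p["cx"],p["cy"]])+c[:,:2]*(wf(p)*th/rr)[:,None]
def ortho(s,p,c,z,half=80,sc=4,a=0):
    "rectified view of plane z around c; columns: +x' , rows: -y'; a rotates"
    n=2*half*sc; g=(np.arange(n)+.5)/sc-half; gx,gy=np.meshgrid(g,-g); ca,sa=np.cos(a),np.sin(a)
    X=np.c_[(c[0]+ca*gx-sa*gy).ravel(),(c[1]+sa*gx+ca*gy).ravel(),np.full(n*n,z)]
    m=(ww2p(s,p,X) if "tool_from_camera" in p else w2p(p,X)).astype(np.float32).reshape(n,n,2); return cv2.remap(p["pixels"],m[...,0],m[...,1],cv2.INTER_CUBIC)
E
python3 - <<'E'
from h import *
import pickle
s=sense(); p=capture("wrist"); cv2.imwrite("pics/w1.png",p["pixels"]); pickle.dump((s,p),open("w1.pkl","wb"))
o,A=wcam(s,p); print(s["eef_pos"],o,A.round(2),wf(p),p["cx"],p["cy"])
for k in("flange_center","link_center","tray_square"): print(k,[(b["position"],b["confidence"]) for b in boxes_of(p,k)[:3]])
cv2.imwrite("pics/o1.png",ortho(s,p,(606,-219),54,75,5))
E
```

```text
[ 601.68983872 -222.16175805  248.07082854] [ 664.97324104 -202.16713139  372.61932643] [[ 0.29 -0.92 -0.25]
 [-0.96 -0.28 -0.08]
 [ 0.    0.26 -0.96]] 325.19226210127806 281.86216680160027 213.93147677017217
flange_center [([93.0, 195.0], 0.42)]
link_center [([382.9, 175.7], 0.64), ([273.3, 181.3], 0.56)]
tray_square [([294.6, 319.0], 0.72)]
```

View pics/w1.png

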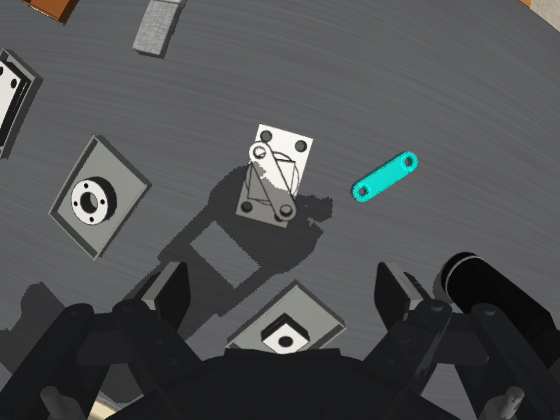

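Run:
```python
import cv2,numpy as np
a=cv2.imread("pics/o1.png");print(a.shape)
cv2.imwrite("pics/o1b.png",cv2.resize(a,(600,600)))
```

```text
(750, 750, 3)
```

View pics/o1b.png

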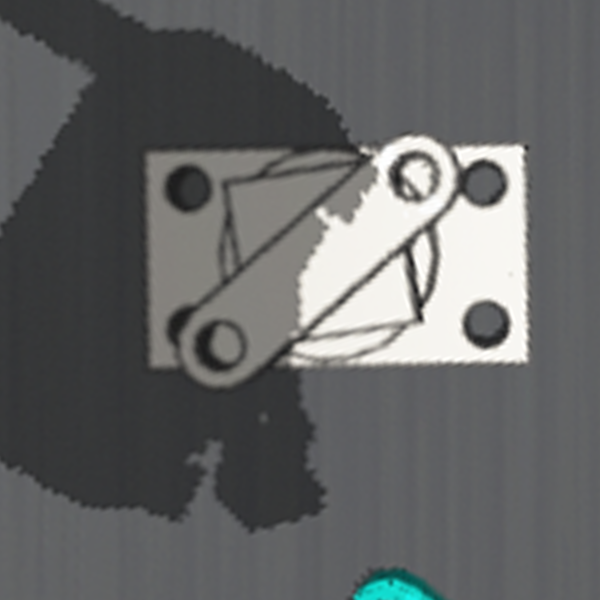

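The wrist views show the link's holes at ortho (415,177) and (223,342), which puts the link near (610,-209) with yaw about 0.71. I'll refine this with an edge fit.

```bash
cat >> h.py <<'E'
from scipy.optimize import least_squares
def _circ(x,y,r,n=40): t=np.arange(n)*2*np.pi/n; return np.c_[x+r*np.cos(t),y+r*np.sin(t)]
def _rect(a,b,n=30):
    t=np.linspace(-1,1,n)[:,None]; o=np.ones_like(t); return np.r_[np.c_[t*a,o*b],np.c_[t*a,-o*b],np.c_[o*a,t*b],np.c_[-o*a,t*b]]
def outline(k):
    if k=="plate": return _rect(55,32)
    if k=="square": return np.r_[_rect(23,23),_circ(0,0,8)]
    if k=="flange": return np.r_[_circ(0,0,30,80),_circ(0,0,13)]
    if k=="tray": return _rect(68,47,60)
    if k=="link":
        t=np.linspace(-33,33,40)[:,None]; o=np.full_like(t,12); a=np.linspace(-np.pi/2,np.pi/2,20); c=np.c_[33+12*np.cos(a),12*np.sin(a)]
        return np.r_[np.c_[t,o],np.c_[t,-o],c,-c]
def fit(s,p,k,z,x0,yaw=True,span=6):
    "fit outline at height z from guess x0=(x,y,a); coarse grid then robust least squares; returns pose, mean px residual"
    g=cv2.cvtColor(p["pixels"],cv2.COLOR_BGR2GRAY); up=2; g=cv2.resize(g,None,fx=up,fy=up,interpolation=cv2.INTER_CUBIC)
    D=cv2.distanceTransform(255-cv2.Canny(cv2.GaussianBlur(g,(5,5),1),30,80),cv2.DIST_L2,5).astype(np.float32)/up
    P=outline(k)
    def res(v):
        c,q=np.cos(v[2]),np.sin(v[2]); X=np.c_[P@[c,-q]+v[0],P@[q,c]+v[1],np.full(len(P),z)]
        m=ww2p(s,p,X) if "tool_from_camera" in p else w2p(p,X)
        m=((m+.5)*up-.5).astype(np.float32)[None]; return np.minimum(cv2.remap(D,m[...,0],m[...,1],cv2.INTER_LINEAR,borderValue=6)[0],6)
    x0=np.array(x0,float); r=np.arange(-span,span+.1,2)
    best=min(((np.mean(np.minimum(res(x0+[a,b,w]),3)),a,b,w) for a in r for b in r for w in ((np.arange(-.12,.13,.03)) if yaw else [0])))
    x1=x0+best[1:]; sc=np.array([1,1,.02 if yaw else 1e-9])
    q=least_squares(lambda u:res(x1+u*sc),np.zeros(3),loss="soft_l1",f_scale=.5,diff_step=1e-2,x_scale=1)
    q=min([q]+[least_squares(lambda u:res(x1+u*sc),d,loss="soft_l1",f_scale=.5,diff_step=.3) for d in ([.5,.5,.5],[-.5,.5,-.5])],key=lambda q:q.cost)
    v=x1+q.x*sc; return v.round(3).tolist(),round(float(np.mean(np.minimum(res(v),3))),2)
E
python3 - <<'E'
from h import *
import pickle,inspect
print(tips_ahead, inspect.signature(tips_ahead) if callable(tips_ahead) else "")
s,p=pickle.load(open("w1.pkl","rb"))
for k,z,x in(("link",48,(609.7,-209,.71)),("square",36,(609,-209,.1)),("flange",24,(609,-209,0)),("plate",12,(608.7,-208.8,.01))): print(k,fit(s,p,k,z,x,k!="flange"))
print("tcp px",ww2p(s,p,s["eef_pos"]))
t=capture("top")
for k,z,x in(("link",48,(610,-209,.71)),("plate",12,(609,-209,.01)),("plate",26,p2w(t,(172,202),26)[:2].tolist()+[1.15]),("flange",26,p2w(t,(248,240),26)[:2].tolist()+[0]),("square",26,p2w(t,(358,282),26)[:2].tolist()+[1]),("link",26,p2w(t,(139,280),26)[:2].tolist()+[-1.2])):
  print(k,x,fit(None,t,k,z,x,k!="flange"))
print(p2w(t,(433,228),0),p2w(t,(478,224),226))
E
```

```text
17.0 
link ([609.393, -209.376, 0.667], 0.48)
square ([606.453, -207.499, 0.158], 0.97)
flange ([606.623, -209.481, 0.0], 0.8)
plate ([608.245, -209.063, 0.034], 1.22)
tcp px [[282.99389167 285.93798372]]
link (610, -209, 0.71) ([605.995, -209.009, 0.772], 1.18)
plate (609, -209, 0.01) ([609.427, -212.831, 0.048], 1.49)
plate [613.3627494567725, 204.47695620800854, 1.15] ([609.834, 203.385, 1.08], 1.18)
flange [516.1001898639457, 2.1128353138174134, 0] ([515.003, 1.204, 0.0], 0.36)
square [410.6341612141016, -287.1097558526262, 1] ([419.529, -316.164, 0.886], 1.66)
link [408.3380314282913, 283.8623129627754, -1.2] ([386.602, 293.708, -0.56], 1.38)
[ 554.99860497 -495.04689075    0.        ] [ 558.84324399 -503.06408325  226.        ]
```

Request:
drive_tool --commands ".02 .032 0 0 0 .122 28;.02 .032 0 0 0 .122 28;.02 .032 0 0 0 .122 28;.02 .034 0 0 0 .12 28;0 0 -.3 0 0 0 28;0 0 -.3 0 0 0 28;0 0 -.3 0 0 0 28;0 0 0 0 0 0 28;0 0 0 0 0 0 28" --force 40

```text
time_s: 3.42
eef_pos: [609.5, -209.1, 158.2]
ee_rot: [-0.001, 0.943, 0.333, -0.001]
force: [0.7, -0.9, 1.0]
grip_width: 0.28
grip_force: 0.0
```

Run:
```python
from h import *
import pickle
s=sense(); p=capture("wrist"); cv2.imwrite("pics/w2.png",p["pixels"]); print(tips_ahead,s["eef_pos"],s["grip_width"],s["ee_rot"],ww2p(s,p,s["eef_pos"]),ww2p(s,p,s["eef_pos"]-[0,0,17]))
for k,z,x in(("link",48,(609.7,-209,.69)),("square",36,(607,-208,.15)),("flange",24,(607,-209,0)),("plate",12,(608.7,-208.8,.03))): print(k,fit(s,p,k,z,x,k!="flange"))
```

```text
17.0 [ 609.53625193 -209.14605547  158.15073837] 0.27962228681159434 [-7.25572146e-04  9.42943277e-01  3.32951989e-01 -6.51132785e-04] [[283.41718957 286.36489609]] [[283.30023404 269.68471796]]
link ([610.237, -208.061, 0.694], 0.73)
square ([606.628, -206.113, 0.164], 1.34)
flange ([606.852, -209.067, -0.0], 1.25)
plate ([607.77, -208.773, 0.038], 1.33)
```

View pics/w2.png

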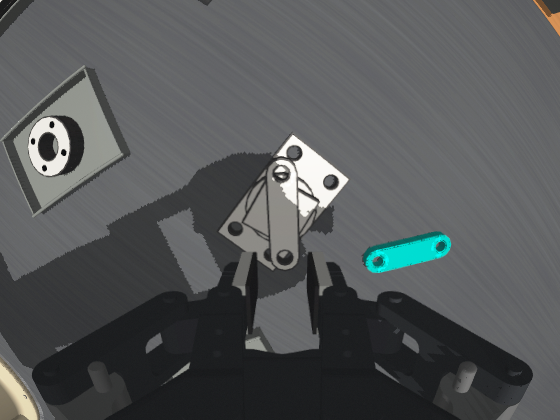

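The pads' front corners are at about (250,255) and (315,255), with the link between them. I'll compute the real tip depth from those corners.

Run:
```python
from h import *
import pickle
s,p=pickle.load(open("w1.pkl","rb")); T=np.array(p["tool_from_camera"]);print(T.round(2).tolist())
A=q2R(s["ee_rot"])
for y in(42.5,12):
  for x in(-11,11):
    print(y,x,[ww2p(s,p,s["eef_pos"]+A@[x,yy,z]).round()[0].tolist() for z in(5,10,17,24,30) for yy in (y,-y)])
```

```text
[[-0.0, -0.96, -0.26, 66.3], [1.0, -0.0, 0.0, -0.57], [-0.0, -0.26, 0.96, -124.59], [0.0, 0.0, 0.0, 1.0]]
42.5 -11 [[373.0, 299.0], [192.0, 300.0], [371.0, 294.0], [195.0, 295.0], [367.0, 288.0], [198.0, 288.0], [364.0, 281.0], [201.0, 282.0], [362.0, 276.0], [204.0, 277.0]]
42.5 11 [[378.0, 257.0], [187.0, 257.0], [375.0, 253.0], [190.0, 253.0], [372.0, 247.0], [194.0, 247.0], [368.0, 242.0], [197.0, 242.0], [365.0, 238.0], [200.0, 238.0]]
12 -11 [[309.0, 302.0], [257.0, 302.0], [308.0, 296.0], [258.0, 296.0], [307.0, 289.0], [258.0, 289.0], [306.0, 283.0], [259.0, 283.0], [305.0, 278.0], [260.0, 278.0]]
12 11 [[311.0, 258.0], [255.0, 258.0], [310.0, 254.0], [256.0, 254.0], [309.0, 248.0], [257.0, 248.0], [307.0, 243.0], [258.0, 243.0], [307.0, 239.0], [259.0, 239.0]]
```

```bash
python3 -c "
import cv2
a=cv2.imread('pics/w1.png')[240:350,140:430];b=cv2.imread('pics/w2.png')[240:350,140:430]
cv2.imwrite('pics/c.png',cv2.resize(cv2.vconcat([a,b]),None,fx=2.6,fy=2.6,interpolation=cv2.INTER_CUBIC))"
```

```text
(no output)
```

View pics/c.png

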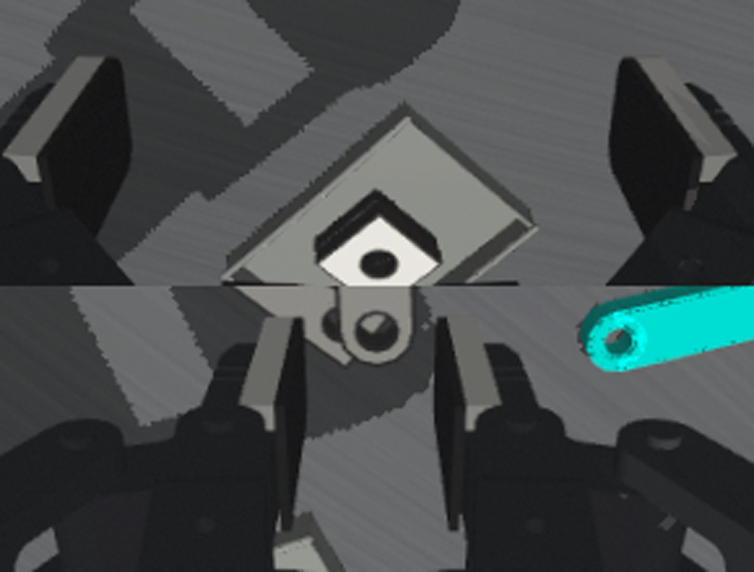

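The tips sit about 12–13 mm ahead at 24 mm opening and about 4 mm when fully open. I'll grasp the link at TCP z=52.

Request:
drive_tool --commands "0.003 .004 -.3 0 0 0 50;0 0 -.3 0 0 0 50;0 0 -.25 0 0 0 50;0 0 -.15 0 0 0 50;0 0 -.062 0 0 0 50;0 0 0 0 0 0 50;0 0 0 0 0 0 0;0 0 0 0 0 0 0;0 0 0 0 0 0 0;0 0 0 0 0 0 0;0 0 0 0 0 0 0;0 0 0 0 0 0 0" --force 40

```text
time_s: 4.47
eef_pos: [611.5, -209.2, 54.7]
ee_rot: [0.002, 0.943, 0.333, 0.001]
force: [-0.4, 0.6, 6.6]
grip_width: 0.267
grip_force: 39.9
```

Request:
drive_tool --commands "0 0 .02 0 0 0 0;0 0 0 0 0 0 0;0 0 0 0 0 0 0;0 0 0 0 0 0 0"

```text
time_s: 4.8
eef_pos: [610.5, -208.6, 54.7]
ee_rot: [0.0, 0.943, 0.333, 0.0]
force: [-1.7, 0.6, 4.0]
grip_width: 0.269
grip_force: 39.8
```

Request:
drive_tool --commands "0 0 .03 0 0 0 0;0 0 .05 0 0 0 0;0 0 .1 0 0 0 0;0 0 .2 0 0 0 0;0 0 .35 0 0 0 0;0 0 .35 0 0 0 0;0 0 .1 0 0 0 0;0 0 0 0 0 0 0;0 0 0 0 0 0 0"

```text
time_s: 5.55
eef_pos: [610.1, -208.4, 171.8]
ee_rot: [-0.0, 0.943, 0.333, -0.0]
force: [1.2, -0.6, -2.4]
grip_width: 0.266
grip_force: 39.3
```

Run:
```python
from h import *
import pickle
s=sense(); p=capture("wrist"); cv2.imwrite("pics/w3.png",p["pixels"]); print(s["eef_pos"],s["grip_width"],s["force"])
z=s["eef_pos"][2]
for zz in(-5,-8,-11):print("held",zz,fit(s,p,"link",z+zz,(*s["eef_pos"][:2],.68)))
for k,z,x in(("square",36,(607,-208,.15)),("flange",24,(607,-209,0)),("plate",12,(608.7,-208.8,.03))): print(k,fit(s,p,k,z,x,k!="flange"))
```

```text
[ 610.12320072 -208.37101146  171.81365734] 0.2661223983894532 [ 1.15391443 -0.56921173 -2.40806372]
held -5 ([612.01, -203.878, 0.694], 1.04)
held -8 ([609.549, -206.8, 0.724], 0.98)
held -11 ([607.933, -207.94, 0.695], 1.0)
square ([609.505, -206.445, 0.159], 1.0)
flange ([602.656, -212.218, 0.0], 1.17)
plate ([607.524, -209.137, 0.044], 1.37)
```

View pics/w3.png

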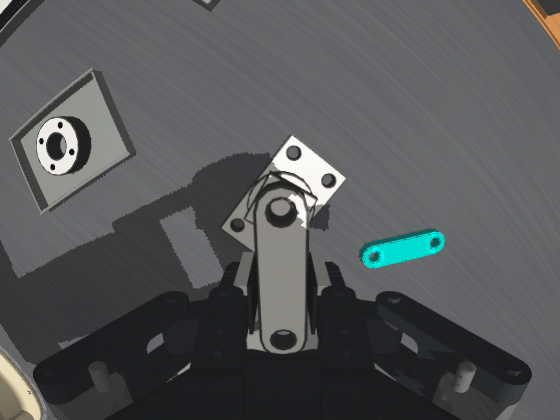

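The link is held, with its holes at (281,210) and (284,340), and the stack below is undisturbed. I'll work out the in-hand offset while moving to view the link tray.

Request:
drive_tool --commands "-.212 .33 0 0 0 -.033 0;-.212 .33 0 0 0 -.033 0;-.212 .33 0 0 0 -.033 0;-.212 .33 0 0 0 -.033 0;-.212 .33 0 0 0 -.033 0;-.212 .33 0 0 0 -.033 0;-.212 .33 0 0 0 -.033 0;-.212 .33 0 0 0 -.033 0;-.212 .33 0 0 0 -.033 0;-.212 .33 0 0 0 -.033 0;-.212 .33 0 0 0 -.033 0;-.212 .33 0 0 0 -.033 0;-.212 .33 0 0 0 -.033 0;-.212 .33 0 0 0 -.033 0;0 0 0 0 0 0 0;0 0 0 0 0 0 0;0 0 0 0 0 0 0;0 0 0 0 0 0 0"

```text
time_s: 7.1
eef_pos: [313.8, 252.7, 171.5]
ee_rot: [0.0, 0.988, 0.157, -0.001]
force: [-0.3, -0.7, -1.0]
grip_width: 0.271
grip_force: 39.7
```

Run:
```python
from h import *
s=sense(); p=capture("wrist"); cv2.imwrite("pics/w4.png",p["pixels"]); print(s["eef_pos"],s["grip_width"],s["joints"].round(2))
yaw=2*np.arctan2(s["ee_rot"][2],s["ee_rot"][1]);print("yaw",yaw)
h=wp2w(s,p,[(281,210),(284,340)],s["eef_pos"][2]-6.7);A=q2R(s["ee_rot"]);print("held tool",((h-s["eef_pos"])@A).round(1))
b=boxes_of(p,"tray_link");print([(x["position"],x["confidence"],wp2w(s,p,x["position"],26).round(1).tolist()) for x in b[:3]])
c=wp2w(s,p,b[0]["position"],26)[0] if b else np.array([408,284,26])
print(fit(s,p,"link",26,(c[0],c[1],.32),span=12)); print("tray",fit(s,p,"tray",18,(c[0],c[1],.32),span=12))
```

```text
[313.82888412 252.69211243 171.47465468] 0.2711892753817019 [ 0.39  0.13  1.95 -0.    1.07  1.64]
yaw 0.31530369825808907
held tool [[ 32.   -0.8   6.7]
 [-34.6   0.6   6.7]]
[([288.8, 89.1], 0.6, [[408.3, 277.9, 26.0]])]
([408.532, 289.327, 0.324], 0.2)
tray ([410.171, 288.146, 0.33], 0.29)
```

View pics/w4.png

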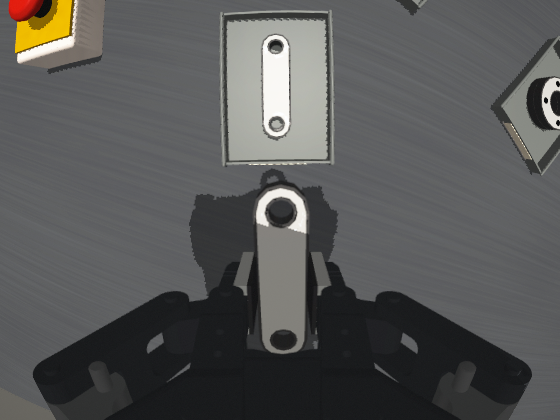

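The pile is found at (408.5, 289.3), yaw 0.324, with residual 0.2 px. I'll move above it and lower most of the way.

Request:
drive_tool --commands ".32 .123 0 0 0 -.015 0;.32 .123 0 0 0 0 0;.315 .123 0 0 0 0 0;0 0 -.3 0 0 0 0;0 0 -.3 0 0 0 0;0 0 -.3 0 0 0 0;0 0 -.2 0 0 0 0;0 0 -.1 0 0 0 0;0 0 0 0 0 0 0;0 0 0 0 0 0 0;0 0 0 0 0 0 0"

```text
time_s: 8.12
eef_pos: [410.0, 290.5, 53.4]
ee_rot: [-0.0, 0.988, 0.152, 0.001]
force: [-0.3, -0.1, -2.6]
grip_width: 0.268
grip_force: 39.7
```

Request:
drive_tool --commands "-.005 -.008 -.04 0 0 0 0;0 0 0 0 0 0 0;0 0 0 0 0 0 0;0 0 0 0 0 0 0;0 0 0 0 0 0 0"

```text
time_s: 8.53
eef_pos: [408.6, 289.7, 48.3]
ee_rot: [-0.0, 0.988, 0.152, 0.0]
force: [0.2, 0.5, -1.5]
grip_width: 0.272
grip_force: 39.7
```

Run:
```python
from h import *
s=sense(); print(s["eef_pos"],s["dq"].round(4),s["force"],2*np.arctan2(s["ee_rot"][2],s["ee_rot"][1]))
p=capture("wrist"); cv2.imwrite("pics/w5.png",p["pixels"][180:420,170:390])
```

```text
[408.6375927  289.65401341  48.33993218] [ 0.0006  0.0036  0.0008  0.0005 -0.0025  0.0012] [ 0.15833807  0.54561405 -1.52610092] 0.3049033354758735
```

View pics/w5.png

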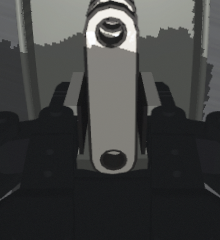

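The link is aligned above the pile, whose far end shows just past it at crop (118,5). I'll lower it to contact.

Request:
drive_tool --commands ".005 0 -.015 0 0 0 0;0 0 0 0 0 0 0;0 0 -.01 0 0 0 0;0 0 0 0 0 0 0;0 0 0 0 0 0 0;0 0 0 0 0 0 0"

```text
time_s: 9.08
eef_pos: [409.0, 289.6, 45.6]
ee_rot: [-0.0, 0.988, 0.152, 0.0]
force: [-0.2, -0.2, -1.6]
grip_width: 0.268
grip_force: 39.7
```

Request:
drive_tool --commands "0 0 -.01 0 0 0 0;0 0 0 0 0 0 0;0 0 0 0 0 0 0;0 0 0 0 0 0 0"

```text
time_s: 9.42
eef_pos: [409.1, 289.6, 44.7]
ee_rot: [-0.0, 0.988, 0.152, 0.0]
force: [-0.7, 1.2, 0.9]
grip_width: 0.271
grip_force: 39.9
```

Request:
drive_tool --commands "0 0 -.004 0 0 0 0;0 0 0 0 0 0 0;0 0 0 0 0 0 30;0 0 0 0 0 0 35;0 0 0 0 0 0 45;0 0 0 0 0 0 45;0 0 .1 0 0 0 45;0 0 .3 0 0 0 45;-.2 -.06 .4 0 0 0 60;-.35 -.12 .2 0 0 0 70;-.35 -.12 .2 0 0 0 70;0 0 0 0 0 0 70;0 0 0 0 0 0 70;0 0 0 0 0 0 70"

```text
time_s: 10.58
eef_pos: [321.7, 260.4, 161.2]
ee_rot: [-0.0, 0.988, 0.152, 0.001]
force: [0.1, 0.7, 0.2]
grip_width: 0.699
grip_force: 0.0
```

Run:
```python
from h import *
s=sense(); p=capture("wrist"); cv2.imwrite("pics/w6.png",p["pixels"][0:300,150:450]); print(s["eef_pos"])
print(fit(s,p,"link",38,(409,289.5,.325),span=6)); print("tray",fit(s,p,"tray",18,(410,288,.33),span=6))
```

```text
[321.72434532 260.44297637 161.19034435]
([406.709, 289.284, 0.329], 0.22)
tray ([410.081, 288.187, 0.33], 0.29)
```

View pics/w6.png

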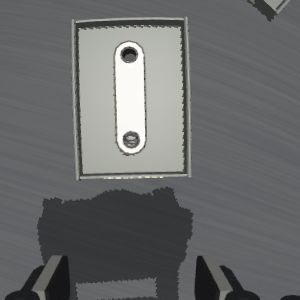

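The link is placed within 1.8 mm of its pile and is square with it. Back to the stack for the square plate.

Request:
drive_tool --commands ".147 -.371 0 0 0 -.0142 70;.147 -.371 0 0 0 -.0142 70;.147 -.371 0 0 0 -.0142 70;.147 -.371 0 0 0 -.0142 70;.147 -.371 0 0 0 -.0142 70;.147 -.371 0 0 0 -.0142 70;.147 -.371 0 0 0 -.0142 70;.147 -.371 0 0 0 -.0142 70;.147 -.371 0 0 0 -.0142 70;.147 -.371 0 0 0 -.0142 70;.147 -.371 0 0 0 -.0142 70;.147 -.371 0 0 0 -.0142 70;.147 -.371 0 0 0 -.0142 70;0 0 0 0 0 0 70;0 0 0 0 0 0 70;0 0 0 0 0 0 70;0 0 0 0 0 0 70"

```text
time_s: 12.05
eef_pos: [512.2, -221.1, 160.2]
ee_rot: [-0.001, 0.997, 0.08, -0.001]
force: [0.4, 0.9, 1.0]
grip_width: 0.7
grip_force: 0.0
```

Run:
```python
from h import *
s=sense(); p=capture("wrist"); cv2.imwrite("pics/w7.png",p["pixels"]); print(s["eef_pos"],2*np.arctan2(s["ee_rot"][2],s["ee_rot"][1]))
for k,z,x in(("square",36,(607,-208,.16)),("flange",24,(607,-209,0)),("plate",12,(608,-209,.03))): print(k,fit(s,p,k,z,x,k!="flange",span=8))
c=p2w(capture("top"),(357,283),18); print(fit(s,p,"square",26,(c[0],c[1],-.556),span=8),fit(s,p,"tray",18,(c[0],c[1],-.556),span=10))
```

```text
[ 512.16039423 -221.09595023  160.20798377] 0.16081411478504246
square ([606.363, -207.632, 0.166], 0.4)
flange ([607.425, -208.167, -0.0], 1.2)
plate ([607.54, -208.777, 0.026], 1.5)
([407.633, -285.775, -0.499], 0.93) ([408.885, -283.73, -0.478], 1.36)
```

View pics/w7.png

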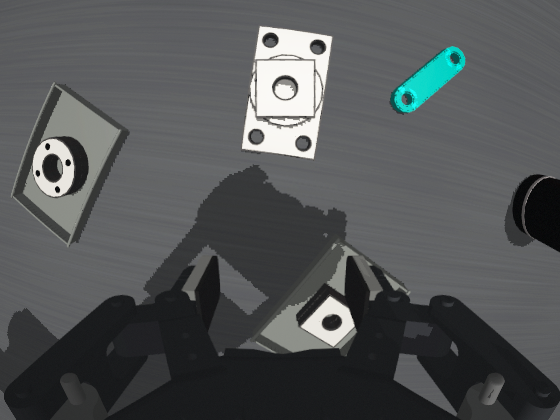

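The square plate is at (606.4,-207.6), yaw 0.166. I'll grasp it.

Request:
drive_tool --commands ".314 .045 0 0 0 .006 70;.314 .045 0 0 0 0 70;.314 .045 0 0 0 0 70;0 0 -.35 0 0 0 70;0 0 -.35 0 0 0 70;0 0 -.3 0 0 0 70;0 0 -.162 0 0 0 70;0 0 0 0 0 0 70;0 0 0 0 0 0 70;0 0 0 0 0 0 70;0 0 0 0 0 0 70;0 0 0 0 0 0 0;0 0 0 0 0 0 0;0 0 0 0 0 0 0;0 0 0 0 0 0 0;0 0 0 0 0 0 0;0 0 0 0 0 0 0"

```text
time_s: 13.57
eef_pos: [607.1, -208.8, 46.3]
ee_rot: [0.001, 0.997, 0.082, 0.001]
force: [-1.5, 0.7, 6.4]
grip_width: 0.517
grip_force: 40.6
```

Request:
drive_tool --commands "0 0 .03 0 0 0 0;0 0 .05 0 0 0 0;0 0 .12 0 0 0 0;0 0 .3 0 0 0 0;0 0 .35 0 0 0 0;0 0 .35 0 0 0 0;-.35 -.035 0 0 0 -.111 0;-.35 -.035 0 0 0 -.111 0;-.35 -.035 0 0 0 -.111 0;-.35 -.035 0 0 0 -.111 0;-.35 -.035 0 0 0 -.111 0;-.35 -.035 0 0 0 -.111 0;-.35 -.035 0 0 0 -.111 0;-.35 -.035 0 0 0 -.111 0;0 0 0 0 0 0 0;0 0 0 0 0 0 0;0 0 0 0 0 0 0;0 0 0 0 0 0 0"

```text
time_s: 15.07
eef_pos: [327.3, -236.6, 165.0]
ee_rot: [0.0, 0.965, -0.263, 0.0]
force: [0.3, -0.8, -0.9]
grip_width: 0.52
grip_force: 41.6
```

Run:
```python
from h import *
s=sense(); p=capture("wrist"); cv2.imwrite("pics/w8.png",p["pixels"]); y=2*np.arctan2(s["ee_rot"][2],s["ee_rot"][1]); print(s["eef_pos"],y)
for g in((407.6,-285.8,-.53),):print(fit(s,p,"square",26,g,span=10),fit(s,p,"tray",18,g,span=10))
z=s["eef_pos"][2]
for o in(-8,-10,-12): print("held",o,fit(s,p,"square",z+o,(*s["eef_pos"][:2],y),span=4))
```

```text
[ 327.29083386 -236.63667441  164.99574103] -0.5314892576720124
([406.351, -284.712, -0.493], 0.58) ([407.933, -284.063, -0.476], 0.28)
held -8 ([328.289, -239.531, -0.534], 1.91)
held -10 ([329.727, -235.823, -0.488], 1.96)
held -12 ([329.205, -235.691, -0.493], 1.87)
```

View pics/w8.png

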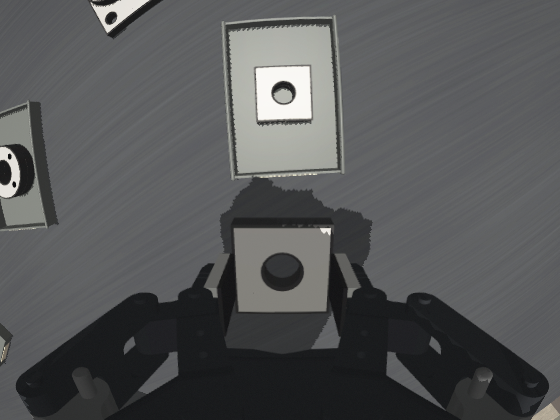

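The square plate is held square to the tool, with its hole at (282,271). The pile's hole is at (284,93).

Run:
```python
from h import *
s=sense(); p=capture("wrist"); A=q2R(s["ee_rot"])
for z in(8.3,10.3): print(((wp2w(s,p,[(282.3,271.5),(281.5,226.5),(281.5,312.5),(233,270),(331,270)],s["eef_pos"][2]-z)-s["eef_pos"])@A).round(1).tolist())
print(wp2w(s,p,(284,93),26))
```

```text
[[2.8, 0.3, 8.3], [24.1, -0.0, 8.3], [-19.1, -0.1, 8.3], [3.4, -22.0, 8.3], [3.4, 22.4, 8.3]]
[[1.9, 0.3, 10.3], [23.5, -0.0, 10.3], [-20.4, -0.1, 10.3], [2.4, -22.4, 10.3], [2.4, 22.7, 10.3]]
[[ 407.23857168 -285.68894395   26.        ]]
```

Request:
drive_tool --commands ".262 -.16 0 0 0 .059 0;.262 -.16 0 0 0 0 0;.261 -.16 0 0 0 0 0;0 0 -.35 0 0 0 0;0 0 -.35 0 0 0 0;0 0 -.25 0 0 0 0;0 0 -.13 0 0 0 0;0 0 -.05 0 0 0 0;0 0 0 0 0 0 0;0 0 0 0 0 0 0;0 0 0 0 0 0 0;0 0 0 0 0 0 0;0 0 0 0 0 0 0"

```text
time_s: 16.25
eef_pos: [405.3, -284.8, 52.4]
ee_rot: [0.0, 0.971, -0.241, 0.001]
force: [-0.4, 0.2, -1.6]
grip_width: 0.52
grip_force: 41.6
```

Request:
drive_tool --commands ".004 .002 -.015 0 0 0 0;0 0 -.01 0 0 0 0;0 0 0 0 0 0 0;0 0 0 0 0 0 0;0 0 0 0 0 0 0;0 0 0 0 0 0 0"

```text
time_s: 16.75
eef_pos: [405.4, -284.3, 49.1]
ee_rot: [0.0, 0.971, -0.241, 0.0]
force: [0.0, 0.1, -1.9]
grip_width: 0.523
grip_force: 41.6
```

Request:
drive_tool --commands "0 0 -.01 0 0 0 0;0 0 0 0 0 0 0;0 0 0 0 0 0 0;0 0 0 0 0 0 0"

```text
time_s: 17.08
eef_pos: [405.5, -284.4, 48.3]
ee_rot: [0.0, 0.971, -0.241, 0.0]
force: [-0.3, 1.5, 4.4]
grip_width: 0.518
grip_force: 42.3
```

Request:
drive_tool --commands "0 0 -.01 0 0 0 0;0 0 0 0 0 0 0;0 0 0 0 0 0 0;0 0 0 0 0 0 0"

```text
time_s: 17.42
eef_pos: [405.5, -284.4, 48.2]
ee_rot: [0.0, 0.971, -0.241, 0.0]
force: [-4.9, 4.0, 16.5]
grip_width: 0.52
grip_force: 43.5
```

Request:
drive_tool --commands "0 0 .009 0 0 0 0;0 0 0 0 0 0 0;0 0 0 0 0 0 55;0 0 0 0 0 0 60;0 0 0 0 0 0 70;0 0 0 0 0 0 75;0 0 .1 0 0 0 75;0 0 .3 0 0 0 75;-.2 .12 .35 0 0 0 75;-.3 .18 .2 0 0 0 75;-.28 .17 .2 0 0 0 75;0 0 0 0 0 0 75;0 0 0 0 0 0 75;0 0 0 0 0 0 75"

```text
time_s: 18.58
eef_pos: [328.0, -237.8, 162.9]
ee_rot: [0.0, 0.971, -0.241, 0.0]
force: [-0.1, -0.3, -0.6]
grip_width: 0.749
grip_force: 0.0
```

Run:
```python
from h import *
s=sense(); p=capture("wrist"); cv2.imwrite("pics/w9.png",p["pixels"]); y=2*np.arctan2(s["ee_rot"][2],s["ee_rot"][1]); print(s["eef_pos"],y)
g=(406.5,-285,-.48);print(fit(s,p,"square",38,g,span=6),fit(s,p,"tray",18,g,span=6))
```

```text
[ 327.96824755 -237.8342797   162.92698188] -0.48676678440307763
([406.838, -285.23, -0.487], 0.64) ([406.934, -286.004, -0.472], 0.3)
```

The square plate is down within 0.6 mm. Next is the flange.

Request:
drive_tool --commands ".23 .037 0 0 0 .078 100;.23 .037 0 0 0 .078 100;.23 .037 0 0 0 .078 100;.23 .037 0 0 0 .078 100;.23 .037 0 0 0 .078 100;.23 .037 0 0 0 .078 100;.23 .037 0 0 0 .078 100;.23 .037 0 0 0 .078 100;0 0 0 0 0 0 100;0 0 0 0 0 0 100;0 0 0 0 0 0 100;0 0 0 0 0 0 100"

```text
time_s: 19.63
eef_pos: [511.0, -208.0, 162.1]
ee_rot: [-0.0, 1.0, 0.001, -0.001]
force: [-0.1, -0.5, -0.3]
grip_width: 0.999
grip_force: 0.0
```

Run:
```python
from h import *
s=sense(); p=capture("wrist"); y=2*np.arctan2(s["ee_rot"][2],s["ee_rot"][1]); print(s["eef_pos"],y)
for sp in(4,10): print(fit(s,p,"flange",24,(607,-208,0),False,sp),fit(s,p,"plate",12,(608,-209,.03),span=sp))
print(fit(s,p,"flange",26,(515,1,0),False,10))
cv2.imwrite("pics/o10.png",cv2.hconcat([ortho(s,p,(607,-208),24,65,4),ortho(s,p,(515,1),26,40,4).copy()[:520] if 0 else cv2.copyMakeBorder(ortho(s,p,(515,1),26,34,4),0,248,0,0,cv2.BORDER_CONSTANT)]))
```

```text
[ 511.02760329 -208.00877482  162.10796932] 0.0024222343835620316
([607.292, -208.879, 0.0], 0.58) ([607.649, -208.889, 0.035], 1.59)
([607.292, -208.879, 0.0], 0.58) ([607.649, -208.889, 0.035], 1.59)
([517.12, 5.118, -0.0], 0.63)
```

View pics/o10.png

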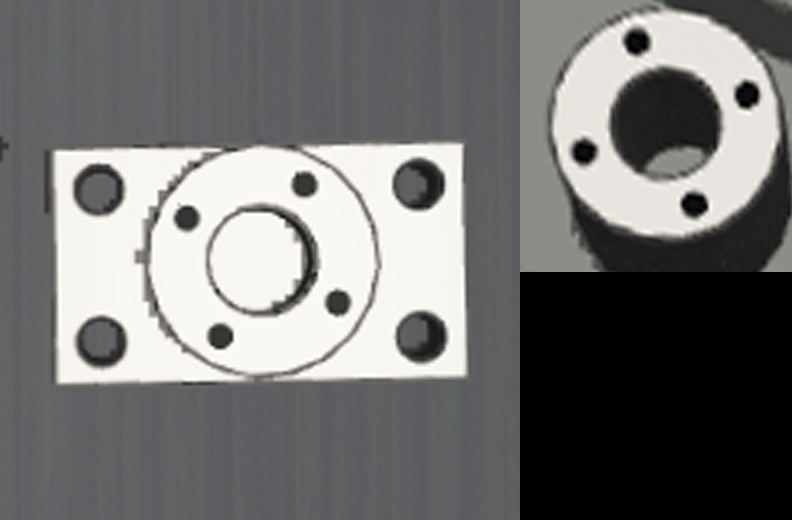

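The loose flange's bolt holes are at about 1.06 rad (mod 90°) and those in the tray at 0.32. I'll grasp the flange at (607.3,-208.9).

Request:
drive_tool --commands ".32 -.003 0 0 0 0 100;.32 -.003 0 0 0 0 100;.323 -.003 0 0 0 0 100;0 0 -.35 0 0 0 100;0 0 -.35 0 0 0 100;0 0 -.3 0 0 0 100;0 0 -.2 0 0 0 100;0 0 -.14 0 0 0 100;0 0 0 0 0 0 100;0 0 0 0 0 0 100;0 0 0 0 0 0 100;0 0 0 0 0 0 0;0 0 0 0 0 0 0;0 0 0 0 0 0 0;0 0 0 0 0 0 0;0 0 0 0 0 0 0;0 0 0 0 0 0 0" --force 40

```text
time_s: 21.1
eef_pos: [608.4, -209.0, 30.2]
ee_rot: [0.001, 1.0, 0.002, 0.001]
force: [-1.3, 0.3, 6.7]
grip_width: 0.679
grip_force: 41.7
```

Request:
drive_tool --commands "0 0 .03 0 0 0 0;0 0 .05 0 0 0 0;0 0 .12 0 0 0 0;0 0 .35 0 0 0 0;0 0 .4 0 0 0 0;0 0 .37 0 0 0 0;-.181 .307 0 0 0 -.105 0;-.181 .307 0 0 0 -.105 0;-.181 .307 0 0 0 -.105 0;-.181 .307 0 0 0 -.105 0;-.181 .307 0 0 0 -.105 0;-.181 .307 0 0 0 -.105 0;-.181 .307 0 0 0 -.105 0;-.181 .307 0 0 0 -.105 0;-.181 .307 0 0 0 -.105 0;0 0 0 0 0 0 0;0 0 0 0 0 0 0;0 0 0 0 0 0 0;0 0 0 0 0 0 0"

```text
time_s: 22.68
eef_pos: [445.6, 66.9, 161.0]
ee_rot: [-0.0, 0.933, -0.361, 0.0]
force: [0.2, 0.0, -2.5]
grip_width: 0.673
grip_force: 44.0
```

Run:
```python
from h import *
s=sense(); p=capture("wrist"); cv2.imwrite("pics/w11.png",p["pixels"]); y=2*np.arctan2(s["ee_rot"][2],s["ee_rot"][1]); print(s["eef_pos"],y,s["grip_width"])
A=q2R(s["ee_rot"])
print(fit(s,p,"flange",26,(515,3,0),False,10), fit(s,p,"tray",18,(515,3,-.55),span=10))
for z in(4.2,6.2):
  q,r=fit(s,p,"flange",s["eef_pos"][2]-z,(*s["eef_pos"][:2],0),False,6); print("held",r,((np.array([q[0],q[1],0])-s["eef_pos"])@A)[:2].round(1))
```

```text
[445.57388111  66.90354085 161.04721619] -0.7389984506662552 0.6733403130178911
([517.056, 5.143, -0.0], 0.57) ([517.176, 4.985, -0.442], 0.51)
held 1.97 [ 0.8 -0.9]
held 1.61 [-0.2 -1.2]
```

View pics/w11.png

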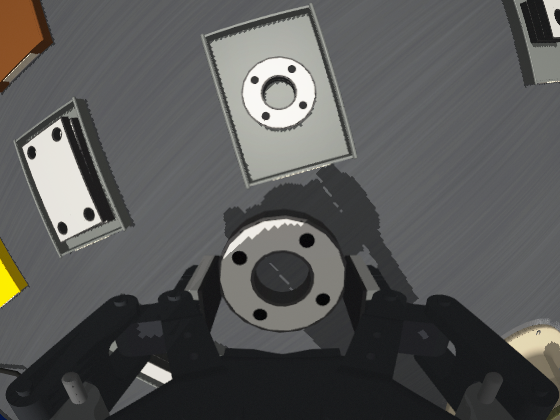

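The flange is held with its bolt holes matching the tray pile, whose bore is at (279,95). The held top face spans columns 221–345 and rows 217–331.

Run:
```python
from h import *
s=sense(); p=cv2.imread("pics/w11.png"); c=capture("wrist"); A=q2R(s["ee_rot"]); g=cv2.cvtColor(p,cv2.COLOR_BGR2GRAY)
f=lambda uv:((wp2w(s,c,uv,s["eef_pos"][2]-6.2)-s["eef_pos"])@A)[:,:2].round(1).tolist()
print(f([(221,274),(345,274),(283,217),(283,331)]))
holes=[(239,258),(307,240),(323,300),(260,315)]; R_=[]
for h in holes:
    m=(g[h[1]-9:h[1]+10,h[0]-9:h[0]+10]<45); yy,xx=np.nonzero(m); R_.append((h[0]-9+xx.mean(),h[1]-9+yy.mean()))
q=np.array(f(R_)); print(q, q.mean(0), np.hypot(*(q-q.mean(0)).T))
```

```text
[[2.3, -27.1], [2.3, 28.7], [29.0, 0.7], [-28.7, 0.8]]
[[ 10.6 -18.5]
 [ 18.7  10.8]
 [-10.5  19.1]
 [-18.8 -10.2]] [-8.8817842e-16  3.0000000e-01] [21.58240024 21.44621179 21.53346233 21.53346233]
```

Request:
drive_tool --commands ".24 -.206 0 0 0 0 0;.24 -.206 0 0 0 0 0;.237 -.206 0 0 0 0 0;0 0 -.35 0 0 0 0;0 0 -.35 0 0 0 0;0 0 -.25 0 0 0 0;0 0 -.1 0 0 0 0;0 0 -.03 0 0 0 0;0 0 0 0 0 0 0;0 0 0 0 0 0 0;0 0 0 0 0 0 0;0 0 0 0 0 0 0;0 0 0 0 0 0 0"

```text
time_s: 23.87
eef_pos: [517.1, 5.7, 53.5]
ee_rot: [-0.0, 0.933, -0.361, 0.001]
force: [0.3, -0.4, -1.8]
grip_width: 0.676
grip_force: 43.9
```

Request:
drive_tool --commands "0 0 -.02 0 0 0 0;0 0 -.02 0 0 0 0;0 0 0 0 0 0 0;0 0 0 0 0 0 0;0 0 0 0 0 0 0"

```text
time_s: 24.28
eef_pos: [516.7, 5.8, 48.6]
ee_rot: [-0.0, 0.933, -0.361, -0.0]
force: [0.3, 0.3, -1.7]
grip_width: 0.673
grip_force: 43.9
```

Request:
drive_tool --commands "0 0 -.02 0 0 0 0;0 0 0 0 0 0 0;0 0 0 0 0 0 0;0 0 0 0 0 0 0"

```text
time_s: 24.62
eef_pos: [516.7, 5.8, 46.6]
ee_rot: [-0.0, 0.933, -0.361, -0.0]
force: [-0.1, -0.3, -2.2]
grip_width: 0.675
grip_force: 43.9
```

Request:
drive_tool --commands ".004 -.005 -.014 0 0 0 0;0 0 0 0 0 0 0;0 0 0 0 0 0 0;0 0 0 0 0 0 0"

```text
time_s: 24.95
eef_pos: [517.1, 5.3, 45.2]
ee_rot: [-0.0, 0.933, -0.361, 0.0]
force: [0.2, -0.4, -2.2]
grip_width: 0.673
grip_force: 43.9
```

Request:
drive_tool --commands "0 0 -.009 0 0 0 0;0 0 0 0 0 0 0;0 0 0 0 0 0 0;0 0 0 0 0 0 0"

```text
time_s: 25.28
eef_pos: [517.1, 5.3, 44.3]
ee_rot: [0.0, 0.933, -0.361, -0.0]
force: [0.1, -0.4, -1.6]
grip_width: 0.676
grip_force: 44.1
```

Request:
drive_tool --commands "0 0 -.007 0 0 0 0;0 0 0 0 0 0 0;0 0 0 0 0 0 0;0 0 0 0 0 0 0"

```text
time_s: 25.62
eef_pos: [517.1, 5.3, 44.2]
ee_rot: [0.0, 0.933, -0.361, 0.0]
force: [-3.1, 0.5, 5.7]
grip_width: 0.673
grip_force: 44.9
```

Request:
drive_tool --commands "0 0 .004 0 0 0 0;0 0 0 0 0 0 72;0 0 0 0 0 0 80;0 0 0 0 0 0 100;0 0 0 0 0 0 100;0 0 .1 0 0 0 100;0 0 .3 0 0 0 100;-.2 .17 .35 0 0 0 100;-.27 .23 .25 0 0 0 100;-.25 .21 .17 0 0 0 100;0 0 0 0 0 0 100;0 0 0 0 0 0 100;0 0 0 0 0 0 100"

```text
time_s: 26.7
eef_pos: [447.5, 64.3, 158.6]
ee_rot: [-0.0, 0.933, -0.361, 0.0]
force: [0.4, 0.2, -0.6]
grip_width: 0.998
grip_force: 0.0
```

Run:
```python
from h import *
s=sense(); p=capture("wrist"); cv2.imwrite("pics/w12.png",p["pixels"]); y=2*np.arctan2(s["ee_rot"][2],s["ee_rot"][1]); print(s["eef_pos"],y)
print(fit(s,p,"flange",38,(517,5,0),False,6), fit(s,p,"tray",18,(517,5,-.442),span=6))
```

```text
[447.53118415  64.29401805 158.62508484] -0.7384627065289696
([516.128, 5.617, 0.0], 0.64) ([517.682, 5.798, -0.459], 0.27)
```

Request:
drive_tool --commands ".07 -.304 0 0 0 .1094 100;.07 -.304 0 0 0 .1094 100;.07 -.304 0 0 0 .1094 100;.07 -.304 0 0 0 .1094 100;.07 -.304 0 0 0 .1094 100;.07 -.304 0 0 0 .1094 100;.07 -.304 0 0 0 .1094 100;.07 -.304 0 0 0 .1094 100;.07 -.304 0 0 0 .1094 100;0 0 0 0 0 0 100;0 0 0 0 0 0 100;0 0 0 0 0 0 100;0 0 0 0 0 0 100"

```text
time_s: 27.83
eef_pos: [510.0, -208.4, 157.9]
ee_rot: [-0.0, 1.0, 0.017, -0.0]
force: [-0.4, -0.1, 0.4]
grip_width: 1.001
grip_force: 0.0
```

Run:
```python
from h import *
s=sense(); p=capture("wrist"); cv2.imwrite("pics/w13.png",p["pixels"]); y=2*np.arctan2(s["ee_rot"][2],s["ee_rot"][1]); print(s["eef_pos"],y)
for x in((607.6,-209,.035),(609,-208,0.)): print(fit(s,p,"plate",12,x,span=8))
g=cv2.cvtColor(p["pixels"],cv2.COLOR_BGR2GRAY)
o=ortho(s,p,(608,-209),12,75,4); m=(cv2.cvtColor(o,cv2.COLOR_BGR2GRAY)>170).astype(np.uint8); n,l,st,ce=cv2.connectedComponentsWithStats(m); i=1+np.argmax(st[1:,4]); ct=max(cv2.findContours((l==i).astype(np.uint8),cv2.RETR_EXTERNAL,cv2.CHAIN_APPROX_NONE)[0],key=len); r=cv2.minAreaRect(ct); print(r, 608+r[0][0]/4-75, -209-(r[0][1]/4-75), r[1][0]/4,r[1][1]/4)
```

```text
[ 509.96678051 -208.36145152  157.93528256] 0.034587194381527464
([607.527, -208.354, 0.021], 1.54)
([607.497, -208.302, 0.022], 1.54)
((301.0025634765625, 299.1427917480469), (244.9966278076172, 428.2531433105469), 88.97696685791016) 608.2506408691406 -208.78569793701172 61.2491569519043 107.06328582763672
```

The plate is at about (608,-208.7) with yaw 0.02. I'll grasp it.

Request:
drive_tool --commands ".327 -.001 0 0 0 -.018 100;.327 -.001 0 0 0 0 100;.326 -.001 0 0 0 0 100;0 0 -.35 0 0 0 100;0 0 -.35 0 0 0 100;0 0 -.35 0 0 0 100;0 0 -.2 0 0 0 100;0 0 -.12 0 0 0 100;0 0 0 0 0 0 100;0 0 0 0 0 0 100;0 0 0 0 0 0 100;0 0 -.03 0 0 0 100;0 0 0 0 0 0 0;0 0 0 0 0 0 0;0 0 0 0 0 0 0;0 0 0 0 0 0 0;0 0 0 0 0 0 0;0 0 0 0 0 0 0" --force 60

```text
time_s: 29.38
eef_pos: [608.4, -209.4, 19.7]
ee_rot: [0.0, 1.0, 0.01, 0.0]
force: [-2.9, 1.4, 6.3]
grip_width: 0.717
grip_force: 64.2
```

Request:
drive_tool --commands "0 0 .03 0 0 0 0;0 0 .05 0 0 0 0;0 0 .1 0 0 0 0;0 0 .1 0 0 0 0;0 0 0 0 0 0 0;0 0 0 0 0 0 0;0 0 0 0 0 0 0"

```text
time_s: 29.97
eef_pos: [607.9, -209.3, 46.2]
ee_rot: [-0.0, 1.0, 0.01, -0.0]
force: [-0.2, -0.2, -6.8]
grip_width: 0.716
grip_force: 66.8
```

Lifted: the wrist reads -6.8 N, which matches the plate's weight.

Request:
drive_tool --commands "0 0 .3 0 0 0 0;0 0 .38 0 0 0 0;0 0 .38 0 0 0 0;-.08 .357 .08 0 0 -.045 0;-.08 .357 0 0 0 -.045 0;-.08 .357 0 0 0 -.045 0;-.08 .357 0 0 0 -.045 0;-.08 .357 0 0 0 -.045 0;-.08 .357 0 0 0 -.045 0;-.08 .357 0 0 0 -.045 0;-.08 .357 0 0 0 -.045 0;-.08 .357 0 0 0 -.045 0;-.08 .357 0 0 0 -.045 0;-.08 .357 0 0 0 -.045 0;-.08 .357 0 0 0 -.045 0;-.08 .357 0 0 0 -.045 0;0 0 0 0 0 0 0;0 0 0 0 0 0 0;0 0 0 0 0 0 0;0 0 0 0 0 0 0"

```text
time_s: 31.63
eef_pos: [504.3, 253.9, 160.1]
ee_rot: [0.0, 0.976, -0.218, -0.0]
force: [0.4, -0.2, -5.8]
grip_width: 0.713
grip_force: 70.0
```

```bash
cat >> h.py <<'E'
def rect(s,p,c,z,half=75,thr=170,a=0):
    o=ortho(s,p,c,z,half,4); m=(cv2.cvtColor(o,cv2.COLOR_BGR2GRAY)>thr).astype(np.uint8); n,l,st,ce=cv2.connectedComponentsWithStats(m); i=1+np.argmax(st[1:,4])
    ct=max(cv2.findContours((l==i).astype(np.uint8),cv2.RETR_EXTERNAL,cv2.CHAIN_APPROX_NONE)[0],key=len); b=cv2.boxPoints(cv2.minAreaRect(ct))/4-half
    b=np.c_[c[0]+b[:,0],c[1]-b[:,1]]; e=[b[1]-b[0],b[2]-b[1]]; e=max(e,key=np.linalg.norm); w=np.arctan(e[1]/e[0]); return b.mean(0).round(2),round(w,3),np.linalg.norm(b[1]-b[0]).round(1),np.linalg.norm(b[2]-b[1]).round(1)
E
python3 - <<'E'
from h import *
s=sense(); p=capture("wrist"); cv2.imwrite("pics/w14.png",p["pixels"]); y=2*np.arctan2(s["ee_rot"][2],s["ee_rot"][1]); print(s["eef_pos"],y,s["grip_width"])
A=q2R(s["ee_rot"])
print(rect(s,p,(613,204),26),fit(s,p,"plate",26,(613,204,-.44),span=8),fit(s,p,"tray",18,(613,204,-.44),span=8))
for t in(90,60): print(rect(s,p,s["eef_pos"][:2],s["eef_pos"][2]-7.7,75,t))
print(fit(s,p,"plate",s["eef_pos"][2]-7.7,(*s["eef_pos"][:2],y),span=6))
E
```

```text
[504.33975275 253.88650023 160.14175421] -0.4398471697220421 0.7132237661654738
(array([610.91, 209.06], dtype=float32), np.float32(-0.371), np.float32(61.0), np.float32(106.8)) ([609.497, 209.524, -0.372], 0.36) ([606.563, 210.014, -0.387], 1.01)
(array([508.69, 251.88]), np.float64(-0.443), np.float64(61.1), np.float64(98.2))
(array([515.59, 254.01]), np.float64(-1.571), np.float64(127.0), np.float64(149.8))
([504.601, 251.91, -0.439], 1.61)h.py:55: RuntimeWarning: divide by zero encountered in scalar divide
  b=np.c_[c[0]+b[:,0],c[1]-b[:,1]]; e=[b[1]-b[0],b[2]-b[1]]; e=max(e,key=np.linalg.norm); w=np.arctan(e[1]/e[0]); return b.mean(0).round(2),round(w,3),np.linalg.norm(b[1]-b[0]).round(1),np.linalg.norm(b[2]-b[1]).round(1)
```

Request:
drive_tool --commands ".264 -.111 0 0 0 .03 0;.264 -.111 0 0 0 .03 0;.264 -.111 0 0 0 .028 0;.264 -.112 0 0 0 0 0;0 0 -.3 0 0 0 0;0 0 -.3 0 0 0 0;0 0 -.25 0 0 0 0;0 0 -.15 0 0 0 0;0 0 -.07 0 0 0 0;0 0 0 0 0 0 0;0 0 0 0 0 0 0;0 0 0 0 0 0 0;0 0 -.02 0 0 0 0;0 0 0 0 0 0 0;0 0 0 0 0 0 0;0 0 0 0 0 0 0"

```text
time_s: 33.02
eef_pos: [609.8, 210.3, 51.7]
ee_rot: [-0.0, 0.983, -0.184, 0.0]
force: [-0.1, -0.5, -7.5]
grip_width: 0.715
grip_force: 69.9
```

Request:
drive_tool --commands "0 0 -.02 0 0 0 0;0 0 0 0 0 0 0;0 0 0 0 0 0 0;0 0 0 0 0 0 0"

```text
time_s: 33.35
eef_pos: [609.7, 210.3, 49.3]
ee_rot: [0.0, 0.983, -0.184, -0.0]
force: [-0.4, 0.3, -5.7]
grip_width: 0.714
grip_force: 69.9
```

Request:
drive_tool --commands "0 0 -.014 0 0 0 0;0 0 0 0 0 0 0;0 0 0 0 0 0 0;0 0 0 0 0 0 0"

```text
time_s: 33.68
eef_pos: [609.7, 210.2, 47.9]
ee_rot: [0.0, 0.983, -0.184, -0.0]
force: [0.2, 0.3, -6.7]
grip_width: 0.717
grip_force: 69.9
```

Request:
drive_tool --commands ".003 -.008 -.012 0 0 0 0;0 0 0 0 0 0 0;0 0 0 0 0 0 0;0 0 0 0 0 0 0"

```text
time_s: 34.02
eef_pos: [610.0, 209.5, 46.8]
ee_rot: [-0.0, 0.983, -0.184, -0.0]
force: [0.3, -0.5, -6.5]
grip_width: 0.717
grip_force: 69.9
```

Request:
drive_tool --commands "0 0 -.009 0 0 0 0;0 0 0 0 0 0 0;0 0 0 0 0 0 0;0 0 0 0 0 0 0"

```text
time_s: 34.35
eef_pos: [610.1, 209.4, 45.9]
ee_rot: [-0.0, 0.983, -0.184, 0.0]
force: [-0.3, -0.2, -6.4]
grip_width: 0.714
grip_force: 70.0
```

Request:
drive_tool --commands "0 0 -.009 0 0 0 0;0 0 0 0 0 0 0;0 0 0 0 0 0 0;0 0 0 0 0 0 0"

```text
time_s: 34.68
eef_pos: [610.1, 209.5, 45.8]
ee_rot: [-0.0, 0.983, -0.184, 0.0]
force: [-5.3, -0.5, 6.0]
grip_width: 0.715
grip_force: 71.6
```

Contact. I'll release, back off to the view pose and check.

Request:
drive_tool --commands "0 0 .005 0 0 0 0;0 0 0 0 0 0 78;0 0 0 0 0 0 100;0 0 0 0 0 0 100;0 0 0 0 0 0 100;0 0 .1 0 0 0 100;0 0 .3 0 0 0 100;-.25 .1 .35 0 0 0 100;-.35 .15 .25 0 0 0 100;-.35 .15 .17 0 0 0 100;-.1 .05 0 0 0 0 100;0 0 0 0 0 0 100;0 0 0 0 0 0 100;0 0 0 0 0 0 100"

```text
time_s: 35.85
eef_pos: [510.3, 252.0, 158.0]
ee_rot: [0.0, 0.983, -0.184, -0.0]
force: [0.6, -0.4, -0.2]
grip_width: 1.001
grip_force: 0.0
```

Run:
```python
from h import *
s=sense(); p=capture("wrist"); y=2*np.arctan2(s["ee_rot"][2],s["ee_rot"][1]); print(s["eef_pos"],y,s["grip_width"])
print(rect(s,p,(610,209.3),38),fit(s,p,"plate",38,(610,209,-.37),span=6),fit(s,p,"tray",18,(608,209.5,-.387),span=8))
t=capture("top"); f=boxes_of(t,"flask"); print(f[0]["position"] if f else None)
```

```text
[510.30176024 252.01882287 157.9637235 ] -0.3704844057113778 1.0012726674990267
(array([609.92, 209.55], dtype=float32), np.float32(-0.372), np.float32(61.1), np.float32(106.9)) ([612.03, 208.693, -0.373], 0.45) ([608.532, 209.198, -0.387], 0.71)
[454.6, 226.7]
```

```bash
python3 -c "
from rig import finish_job
print(finish_job())"
```

```text
the job is handed in; nothing more can be done
None
```

All four parts are flat on their own piles, set down and released: by the wrist camera the link is 1.8 mm off its pile and the others are within about 1 mm. The flask was not touched, and the job was handed in at about 36 s.

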